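# Sort salvaged power-supply parts into the sample-marked trays

### The arm

A 6-joint arm with a two-finger parallel gripper is mounted at the origin on the work surface. World frame = base frame: x ahead of the robot, y to its left, z up, the work surface at z = 0. Lengths are in m, angles in rad, forces in N, time in s.
With the tool pointing down it reaches from about 0.275 to 0.725 m from the base axis. Payload 15.9 kg.
Tool frame: the origin (TCP) lies midway between the tips of the shut fingers; the grasp point (between the pads) lies env.grip_depth behind it (env.grip_depth is the distance from the TCP to the grasp point, in m); z points along the fingers, y is the line along which they close (so a half turn about z gives the same grasp; the last joint's range is limited). The gripper opens to 85 mm and grips with 20 to 120 N. Pads are 22 mm wide; open, the fingers measure 114 mm over their backs; the gripper's body (76 mm by 85 mm) begins 54 mm behind the grasp point. The pads swing forward as they close: fully open they stand 13 mm farther back than shut.
Start: joints at [1.238, 0.213, -0.034, 1.323, 0, 1.571], TCP at [0.163, 0.473, 0.231] pointing down, gripper open.
Joint ranges: [-2.98, 2.98], [-0.74, 1.72], [-1.14, 1.35], [-2.1, 2.04], [-1.57, 1.44], [-3.14, 3.14]. Speed limits (rad/s): [1.89, 1.89, 2.39, 2.57, 3.14, 3.14].

### API

Orientations are given as a 3x3 rotation matrix whose columns are the frame's x, y, z axes.
In Python, from bench import env gives the robot as it stands.
- The arm moves only by the tool step_arm, never from a script. Its argument "commands" is a list that holds one entry, the list of rows, each a list of 5 numbers: the shift along the tool's x, y, z in mm, then the turn about the tool's z in degrees, then the finger opening in mm, from 0 to 85.4. A call has 1 to 20 rows; each row shifts and turns the commanded pose from where the row before left it, along the tool's axes as they then stand; what a row does not reach is not made up. A row lasts 1/12 s, in which the tool goes at most 41.7 mm and 7.16 degrees, less where a joint would pass 70% of its speed; a pose out of reach is approached as far as the arm can. A call is refused whole if a number of a shift passes 41.7 or a number of a turn 7.16, either way. A call with a gripper value outside its range is refused whole. The fingers move at their own pace and stop on an object; "grip_force" is the grip in N (left out, the last holds). Time passes only in rows, so rows that do not move let the fingers close. It gives the time, the measured TCP pose, the force, the opening and the grip force at its end, in the units of the state.
- env.observe(): the state, without advancing time (a new reading comes with each control period).
- env.camera(name): name is "side" or "top"; returns (picture, depth): 400x640x3 uint8, red, green, blue; 400x640 float32, m along the optical axis (not along the pixel's ray), 0 where there is no reading.
- env.camera_params(name): a dict with "K" (3x3 intrinsics, pixels), "dist_coeffs" ([k1, k2, p1, p2, k3] as OpenCV has them; the pictures are not rectified), "rvec" (rotation vector, rad) and "tvec" (3), from world to camera coordinates, as OpenCV has them. Camera axes: x right, y down, z forward; pixel columns grow to the right and rows downward; lengths in m; the calibration is good to about 2 mm. A picture is of the moment at which its call begins. camera_params takes no time and is no camera call.
- env.finish_job(): hands the job in; it is judged then, once.
The state is a dict: "t": time; "joints": joint angles; "joint_velocities": joint speeds; "joint_torque": joint torques, N m; "tool_pos": TCP position; "tool_rot": TCP orientation; "ft_force": force on the tool from outside, world axes, zero at the start; "moment": the same for the moment, N m; "grip_width": finger opening in m; "finger_force": force on a finger pad.
Only numpy, scipy, OpenCV 4.12 (cv2) and the standard library are available. Lean on these libraries where they do the work, as an engineer would, in place of code of your own. Each camera call takes 0.05 s, during which the arm holds its last target. There are 200 camera calls.

### The job

Sort the five salvaged parts standing on the blue mat into the three low grey trays. Each tray shows its kind by a sample fixed on the ledge at its end: both capacitors go into the capacitor tray, both heat sinks into the heat-sink tray and the ring choke into the choke tray. Leave every part standing upright on its tray's floor, and leave the yellow-labelled jar and the steel tin where they are.

Things in the scene. Friction and masses are not known exactly. Their poses are not given: they have to be found in the camera images.
- cap_large_c (a point): large electrolytic capacitor: upright can, 40 mm diameter, 55 mm high, black sleeve and bare aluminium top, about 80 g. Starts standing upright on the blue mat (mat top 3 mm above the bench), at any yaw. The point is at its centre, half-way up; z up.
- cap_small_c (a point): small electrolytic capacitor: upright can, 26 mm diameter, 44 mm high, black sleeve and bare aluminium top, about 30 g. Starts standing upright on the blue mat (mat top 3 mm above the bench), at any yaw. The point is at its centre, half-way up; z up.
- sink_large_c (a point): large finned heat sink of bare aluminium, upright fins: 48 mm along its x, 30 mm along its y (grip across this), 44 mm high, about 80 g. Starts standing upright on the blue mat (mat top 3 mm above the bench), at any yaw. The point is at its centre, half-way up; z up.
- sink_small_c (a point): small finned heat sink of bare aluminium, upright fins: 30 mm along its x, 22 mm along its y (grip across this), 36 mm high, about 35 g. Starts standing upright on the blue mat (mat top 3 mm above the bench), at any yaw. The point is at its centre, half-way up; z up.
- choke_c (a point): ring choke: copper-wound ring of 48 mm diameter standing on edge, on a black foot 36 x 24 x 5 mm; 52 mm high in all, the ring 20 mm thick along its y (grip across this), 48 mm along its x, about 90 g. Starts standing upright on the blue mat (mat top 3 mm above the bench), at any yaw. The point is at its centre, half-way up; z up.
- tray_cap: capacitor tray: low open tray of grey plastic, fixed to the bench; 84 (x) x 132 (y) x 18 mm high, walls 4 mm, inside 76 x 124 mm, floor 4 mm above the bench. Origin at the underside, below the centre of the inside; z up. A ledge on its +y end (40 mm long, 18 mm high, centred 86 mm from the origin) carries a fixed sample: a black can 28 mm across, top 46 mm above the bench.
- tray_sink: heat-sink tray: low open tray of grey plastic, fixed to the bench; 84 (x) x 132 (y) x 18 mm high, walls 4 mm, inside 76 x 124 mm, floor 4 mm above the bench. Origin at the underside, below the centre of the inside; z up. A ledge on its +y end (40 mm long, 18 mm high, centred 86 mm from the origin) carries a fixed sample: a finned aluminium heat sink 36 x 22 mm, top 46 mm above the bench.
- tray_choke: choke tray: low open tray of grey plastic, fixed to the bench; 84 (x) x 132 (y) x 18 mm high, walls 4 mm, inside 76 x 124 mm, floor 4 mm above the bench. Origin at the underside, below the centre of the inside; z up. A ledge on its +y end (40 mm long, 18 mm high, centred 86 mm from the origin) carries a fixed sample: a copper-wound 36 mm ring on edge, top 58 mm above the bench.
- jar: bystander: jar with a yellow label, 52 mm diameter, 75 mm high, standing left of the mat; origin at the centre of its underside. To be left alone.
- tin: bystander: flat round steel tin, 60 mm diameter, 22 mm high, right of the mat; origin at the centre of its underside. To be left alone.
Mind the look-alikes: they are no part of the job. What is shaped like the tray_sink but brown or purple is not meant.

How it is judged:
By the outcome, as a careful person would: the job done as asked, in the order asked, and still so for the second after the job is handed in, with the robot touching nothing.
It also fails if it takes over 112 s, if anything falls off the work surface, if the arm or the gripper's body presses on something with over 40 N, if the wrist force passes 120 N, or if a joint passes its speed limit or range.

## Working session

There is one attempt and no reset: what is moved stays moved. The work goes in short steps, Python scripts to look and compute and a tool call to move; the robot and the scene stay as the last step left them, time stands still between calls to the robot, and variables do not carry over. Pictures are saved under pics/ and viewed, at most 14 in all, crops included, and the job is handed in when it is done.

Besides the shell and the picture viewer there is one more tool, called after "Call:" by a JSON object that holds its "api" and its "payload". step_arm: Moves the arm, as the interface text tells. Its arguments: {"type":"object","properties":{"commands":{"type":"array","items":{"type":"array","items":{"type":"array","items":{"type":"number"}}}},"grip_force":{"type":"number"}},"required":["commands"]}

```bash
ls; mkdir -p pics; python3 - <<'E'
from bench import env
import cv2,numpy as np
for n in ("top","side"):
    p,d=env.camera(n); cv2.imwrite(f"pics/{n}0.png",p[:,:,::-1]); np.savez(f"pics/{n}0.npz",p=p,d=d)
    print(n,env.camera_params(n),(d>0).mean())
o=env.observe(); print(o, env.grip_depth)
E
```

```text
pics
top {'K': array([[515.60387034,   0.        , 316.11781913],
       [  0.        , 515.60387034, 205.24046504],
       [  0.        ,   0.        ,   1.        ]]), 'dist_coeffs': array([-0.17122758,  0.        ,  0.        ,  0.        ,  0.        ]), 'rvec': array([ 2.15953395, -2.12859912,  0.1988933 ]), 'tvec': array([-0.01943144,  0.52184825,  1.33560662])} 0.99616015625
side {'K': array([[457.69534971,   0.        , 321.43627812],
       [  0.        , 457.69534971, 201.68497856],
       [  0.        ,   0.        ,   1.        ]]), 'dist_coeffs': array([0.0060215, 0.       , 0.       , 0.       , 0.       ]), 'rvec': array([ 2.40663396, -0.49308724,  0.17787978]), 'tvec': array([-0.49109661,  0.1977918 ,  1.37930386])} 0.99602734375
{'t': 0.1, 'joints': array([ 1.23802618e+00,  2.13297527e-01, -3.49421081e-02,  1.32348620e+00,
        1.95533834e-06,  1.57080301e+00]), 'joint_velocities': array([ 0.0002464 , -0.00189475,  0.00089481,  0.00175262,  0.00081971,
       -0.0004906 ]), 'joint_torque': array([-2.34208492e-03, -6.87248611e+01,  4.87802303e+01,  1.21942774e-02,
       -5.30461000e-05, -1.79257091e-05]), 'tool_pos': array([0.16324001, 0.4723085 , 0.23089187]), 'tool_rot': array([[-9.45138886e-01,  3.26668628e-01, -3.05483412e-04],
       [ 3.26668771e-01,  9.45138478e-01, -8.77877379e-04],
       [ 1.94912794e-06, -9.29507939e-04, -9.99999568e-01]]), 'ft_force': array([-0.2262545 , -0.90395319,  0.66962145]), 'moment': array([-0.03323098,  0.02894597, -0.0108104 ]), 'finger_force': 0.0, 'grip_width': 0.08515494718382588} 0.0187
```

View pics/top0.png

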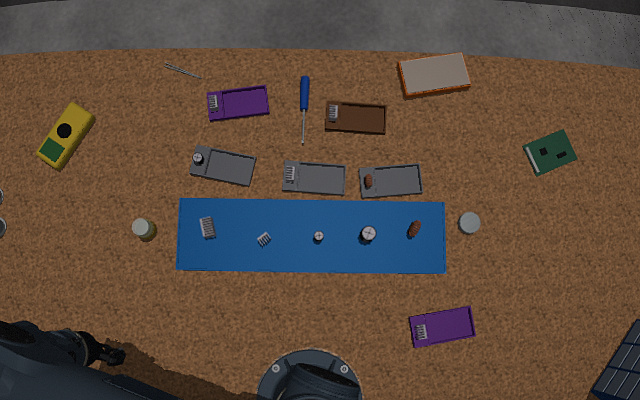

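View pics/side0.png

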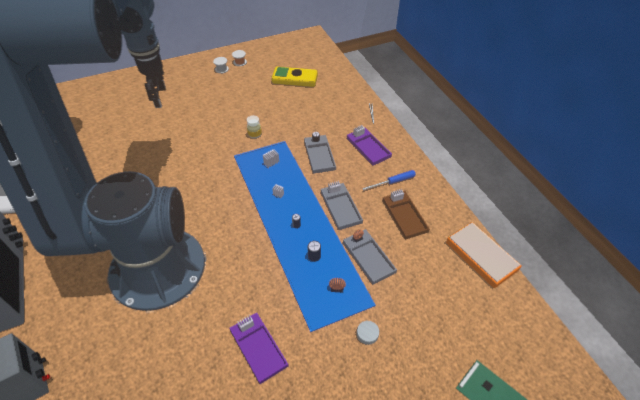

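Top view: the mat spans (178–445, 198–272). The parts are the large sink (207,228), small sink (264,239), small cap (319,236), large cap (369,233) and choke (414,229). The grey trays are cap (222,166), sink (313,177) and choke (390,181). The look-alike trays are purple (238,103), brown (355,117) and purple (441,326). The side view agrees.

```bash
cat > h.py <<'E'
import numpy as np,cv2
from bench import env
def cam(n):
    c=env.camera_params(n); R=cv2.Rodrigues(c["rvec"])[0]; return c,R,c["tvec"]
def cloud(n,d):
    c,R,t=cam(n); v,u=np.mgrid[:d.shape[0],:d.shape[1]]
    q=cv2.undistortPoints(np.stack([u.ravel(),v.ravel()],1).astype(np.float64)[:,None],c["K"],c["dist_coeffs"])[:,0]
    P=np.c_[q,np.ones(len(q))]*d.reshape(-1,1)
    return ((P-t)@R).reshape(*d.shape,3)
def ray(n,uv,z):
    c,R,t=cam(n); q=cv2.undistortPoints(np.array(uv,float).reshape(-1,1,2),c["K"],c["dist_coeffs"])[:,0]
    r=np.c_[q,np.ones(len(q))]@R; o=-R.T@t
    return o+r*((z-o[2])/r[:,2])[:,None]
def tri(uv1,uv2):
    A=[];b=[]
    for n,uv in(("top",uv1),("side",uv2)):
        p=ray(n,[uv],0)[0];o=ray(n,[uv],.5)[0]; r=(o-p)/np.linalg.norm(o-p); M=np.eye(3)-np.outer(r,r); A.append(M);b.append(M@p)
    return np.linalg.lstsq(np.vstack(A),np.hstack(b),rcond=None)[0]
def blobs(n,d,zmin=.014):
    W=cloud(n,d); m=((W[...,2]>zmin)&(W[...,2]<.12)&(d>0)&(W[...,0]>.25)&(W[...,0]<.72)&(abs(W[...,1])<.45)).astype(np.uint8)
    k,l,s,c=cv2.connectedComponentsWithStats(m); out=[]
    for i in range(1,k):
        if s[i,4]<12: continue
        P=W[l==i]; h=np.percentile(P[:,2],90); T=P[P[:,2]>h-.008]
        r=cv2.minAreaRect((T[:,:2]*1000).astype(np.float32))
        out.append((c[i].round(1),s[i,4],round(h*1000,1),(T[:,:2].mean(0)*1000).round(1),np.round(r[0],1),np.round(r[1],1),round(r[2],1)))
    return out
E
python3 - <<'E'
from h import *
for n in("top","side"):
    f=np.load(f"pics/{n}0.npz");p=f['p'];d=f['d'];W=cloud(n,d)
    print(n,"bench z",np.median(W[300:320,300:320,2]) if n=="top" else np.median(W[330:340,180:200,2]))
    for b in blobs(n,d): print(*b)
    if n=="top":
        for a,b in((((180,195)),((450,275))),(((185,140)),((430,205)))):
            pass
        m=p[195:255,185:440,::-1]; a=cv2.resize(p[140:200,185:440,::-1],None,fx=3.1,fy=3.1,interpolation=cv2.INTER_CUBIC); b=cv2.resize(m,None,fx=3.1,fy=3.1,interpolation=cv2.INTER_CUBIC)
        cv2.imwrite("pics/crop0.png",np.vstack([a,b]))
        # tray interior: grey mask -> rect by ray at rim height
        hsv=cv2.cvtColor(p,cv2.COLOR_RGB2HSV); g=((hsv[...,1]<60)&(hsv[...,2]>40)).astype(np.uint8); g[:140]=0;g[205:]=0
        k,l,s,c=cv2.connectedComponentsWithStats(g)
        for i in range(1,k):
            if s[i,4]>400:
                v,u=np.where(l==i); X=ray("top",np.c_[u,v],.012)[:,:2]*1000
                r=cv2.minAreaRect(X.astype(np.float32)); print("tray",c[i].round(),s[i,4],np.round(r[0],1),np.round(r[1],1),r[2],"floor",np.median(W[...,2][l==i]))
E
```

```text
top bench z 0.0005553123149821398
[206. 160.] 596 45.7 [649.3 313.8] [649.7 314.5] [27.7 27.3] 58.2
[246.2 176.7] 70 21.5 [602.8 181.1] [617.  189.7] [47.7 70.7] 79.0
[297.6 177.7] 572 42.6 [608.6  59. ] [609.3  59.5] [22.  37.1] 86.3
[317.6 163.2] 49 23.3 [644.2 -15. ] [644.2 -13.3] [66.5  5.6] 87.8
[379.2 181. ] 631 37.3 [ 591.8 -151.6] [ 592.8 -152.5] [32.2 13.5] 2.2
[340.2 166. ] 41 22.3 [637.2 -77.7] [638.3 -75.6] [45.4 17.5] 63.9
[467.3 222.2] 274 26.6 [ 485.2 -430.6] [ 485.6 -428.6] [42.2 56.7] 89.2
[207.1 226.8] 226 50.0 [460.8 281.9] [460.5 280.1] [48.7 28.7] 13.1
[147.4 228.1] 256 77.8 [453.4 440.6] [454.1 439.2] [21.1 42.3] 89.5
[414.6 228.3] 134 55.1 [ 464.6 -278.2] [ 464.6 -279.2] [19.3 37. ] 57.8
[367.5 233.8] 197 62.4 [ 447.5 -150.2] [ 447.8 -150.6] [35.4 36.5] 45.0
[318.6 236. ] 85 50.8 [440.8 -19.6] [441.2 -19.7] [22.8 24.6] 45.8
[263.4 237.9] 59 42.1 [433.4 127.1] [431.5 125.6] [22.  29.9] 40.2
tray [223. 165.] 1724 [638.2 250.5] [174.2  85.3] 78.73573303222656 floor 0.00704630043084956
tray [314. 177.] 1831 [606.8  -5.4] [172.7  85.1] 86.47059631347656 floor 0.0071
[... 340 characters left out ...]
] 12.9
[310.1 158.4] 17 19.7 [589.  232.8] [588.6 231.1] [61.7  4.9] 77.6
[324.3 167.6] 38 20.6 [617.8 170.2] [616.  171.6] [16.8 82.3] 71.2
[337.8 197.1] 403 42.5 [605.7  60.2] [607.1  62.3] [27.2 37.7] 89.7
[278.  189.6] 98 40.5 [429.8 128.8] [428.9 128. ] [26.2 30.5] 43.1
[295.8 219.7] 94 49.3 [437.7 -18.4] [437.9 -17. ] [26.2 22.2] 69.3
[363.7 246.8] 500 42.9 [ 589.6 -153.5] [ 590.9 -150.6] [33.3 16.7] 6.3
[313.9 249.6] 217 60.3 [ 445.3 -150.1] [ 445.5 -149.4] [40.5 38.6] 74.6
[336.9 283.2] 162 53.1 [ 462.8 -279.5] [ 463.9 -279.3] [19.  36.7] 71.2
[366.7 329.1] 298 24.9 [ 482.7 -430.5] [ 483.4 -427.8] [44.2 59.1] 88.6
[285.4 360.6] 14 20.6 [ 252.  -423.4] [ 252.4 -421.5] [25.4  4.4] 89.3
```

View pics/crop0.png

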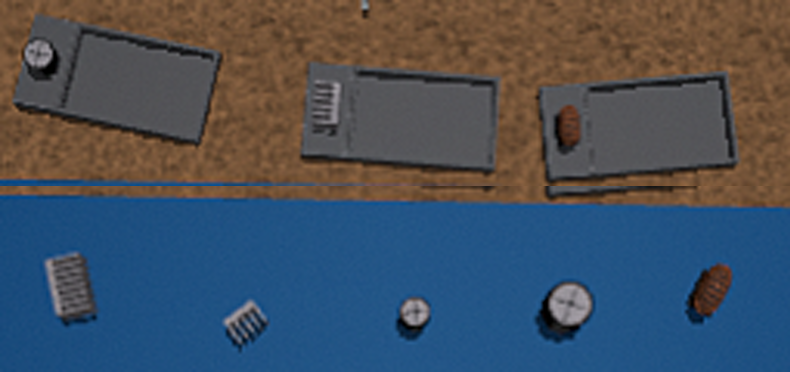

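Candidates for the first reach:
- **Large cap:** I could confuse (369,233) with the small cap (319,236) or the cap sample (198,158) on its ledge. The 36–40 mm top, about 58 mm high, makes it (369,233).
- **Trays:** the grey ones at (222,166), (313,177) and (390,181) are the right ones. The purple and brown ones are not.

The close crop confirms these choices, and the two views agree within about 3 mm. I'll turn the tool first, then travel.

Call:
{"api": "step_arm", "payload": {"commands": [[[0,0,0,6.85,85],[0,0,0,6.85,85],[0,0,0,6.85,85],[0,0,0,6.85,85],[0,0,0,6.85,85],[0,0,0,6.85,85],[0,0,0,6.85,85],[0,0,0,6.85,85],[0,0,0,6.85,85],[0,0,0,6.85,85],[0,0,0,6.85,85],[0,0,0,6.85,85]]], "grip_force": 40}}

```text
t: 1.1
tool_pos: [0.1633, 0.4724, 0.231]
tool_rot: [[0.201, 0.98, -0.0], [0.98, -0.201, -0.001], [-0.001, -0.0, -1.0]]
ft_force: [0.1, -0.3, 0.4]
grip_width: 0.085
finger_force: 0.0
```

Call:
{"api": "step_arm", "payload": {"commands": [[[-27.7,20,0,0,85],[-27.7,20,0,0,85],[-27.7,20,0,0,85],[-27.7,20,0,0,85],[-27.7,20,0,0,85],[-27.7,20,0,0,85],[-27.7,20,0,0,85],[-27.7,20,0,0,85],[-27.7,20,0,0,85],[-27.7,20,0,0,85],[-27.7,20,0,0,85],[-27.7,20,0,0,85],[-27.7,20,0,0,85],[-27.7,20,0,0,85],[-27.7,20,0,0,85],[-27.7,20,0,0,85],[-27.7,20,5,0,85],[-27.7,20,10,0,70],[-27.7,20,10,0,70],[-27.7,20,10,0,70]]]}}

```text
t: 2.77
tool_pos: [0.4476, -0.1508, 0.1957]
tool_rot: [[0.196, 0.981, -0.0], [0.981, -0.196, 0.0], [0.0, -0.0, -1.0]]
ft_force: [0.5, 0.6, 0.6]
grip_width: 0.0698
finger_force: 0.0
```

```bash
cat >> h.py <<'E'
def go(x,y,z,psi):  # mm, deg: print turn, then shift in turned tool axes
    o=env.observe(); R=o["tool_rot"]; p=o["tool_pos"]*1000
    cur=np.degrees(np.arctan2(R[1,1],R[0,1])); turn=cur-psi; a=np.radians(psi)
    d=np.array([x,y,z])-p; print("t",round(o["t"],2),"at",p.round(1),"psi",cur.round(2),"w",round(o["grip_width"]*1000,1),"j",o["joints"].round(2))
    print("turn",round(turn,1),"shift",np.round([-np.sin(a)*d[0]+np.cos(a)*d[1],np.cos(a)*d[0]+np.sin(a)*d[1],-d[2]],1))
E
python3 - <<'E'
from h import *
go(446.5,-150,22,-11.3)
f=np.load("pics/top0.npz");p=f['p']
for n in("top","side"):
    f=np.load(f"pics/{n}0.npz");p=f['p'];d=f['d'];W=cloud(n,d)
    for nm,c in(("choke",(464,-279)),("sl",(459,281)),("ss",(431,127.5))):
        m=(np.hypot(W[...,0]*1000-c[0],W[...,1]*1000-c[1])<38)&(W[...,2]>.012)
        hh=W[...,2][m].max(); 
        for k in(.012,.025): 
            T=W[m&(W[...,2]>max(hh-k,.012))][:,:2]; e,v=np.linalg.eigh(np.cov(T.T)); print(n,nm,k,len(T),np.degrees(np.arctan2(v[1,1],v[0,1]))%180, (T.mean(0)*1000).round(1),(np.sqrt(e)*1000).round(1))
E
```

```text
t 2.77 at [ 447.6 -150.8  195.7] psi -11.29 w 69.8 j [-0.32  0.17 -0.18  1.22  0.    1.44]
turn 0.0 shift [  0.5  -1.3 173.7]
top choke 0.012 37 160.22952649600464 [ 466.5 -278.6] [4.4 7.1]
top choke 0.025 109 152.28134271280084 [ 463.6 -277.5] [ 5.6 11.6]
top sl 0.012 109 14.434568348805243 [460.7 281.8] [ 8.8 14.4]
top sl 0.025 178 11.68109515893346 [460.5 280. ] [ 8.7 14.7]
top ss 0.012 48 129.52274870840117 [433.5 127. ] [6.8 9.4]
top ss 0.025 56 127.84077067259277 [433.1 127.2] [6.8 9.5]
side choke 0.012 61 151.3371210186809 [ 462.7 -279.1] [4.4 9.5]
side choke 0.025 110 154.14190401931253 [ 462.1 -280.4] [ 4.9 12.3]
side sl 0.012 98 18.49636920398754 [456.9 281.4] [10.1 15.4]
side sl 0.025 142 13.415995666302507 [456.2 279.4] [ 9.9 15.9]
side ss 0.012 48 151.96227418607097 [429.8 128.8] [6.8 9.4]
side ss 0.025 86 140.9592756959557 [429.4 126.4] [7.2 9.9]
```

Call:
{"api": "step_arm", "payload": {"commands": [[[0.5,-1.3,20,0,70],[0,0,25,0,70],[0,0,25,0,70],[0,0,25,0,70],[0,0,20,0,70],[0,0,20,0,70],[0,0,15,0,70],[0,0,12,0,70],[0,0,8,0,70],[0,0,4,0,70],[0,0,0,0,70],[0,0,0,0,32],[0,0,0,0,32],[0,0,0,0,32],[0,0,0,0,32],[0,0,0,0,32],[0,0,0,0,32],[0,0,0,0,32],[0,0,0,0,32]]]}}

```text
t: 4.35
tool_pos: [0.4467, -0.1484, 0.0232]
tool_rot: [[0.195, 0.981, 0.001], [0.981, -0.195, -0.0], [-0.0, 0.001, -1.0]]
ft_force: [-1.5, 0.5, 6.1]
grip_width: 0.0391
finger_force: 39.5
```

Call:
{"api": "step_arm", "payload": {"commands": [[[0,0,-8,0,32],[0,0,-15,0,32],[0,0,-25,0,32],[0,0,-25,0,32],[0,0,-20,0,32],[0,0,-10,0,32],[0,0,0,0,32]]]}}

```text
t: 4.93
tool_pos: [0.4475, -0.1486, 0.1277]
tool_rot: [[0.195, 0.981, 0.004], [0.981, -0.195, -0.001], [-0.0, 0.004, -1.0]]
ft_force: [0.0, 0.5, -0.1]
grip_width: 0.0389
finger_force: 40.4
```

```bash
python3 - <<'E'
from h import *
go(628.4,201.5,26,-11.3)
E
```

```text
t 4.93 at [ 447.5 -148.6  127.7] psi -11.27 w 38.9 j [-0.32  0.2  -0.32  1.05 -0.    1.45]
turn 0.0 shift [378.8 108.8 101.7]
```

Call:
{"api": "step_arm", "payload": {"commands": [[[10.8,4.8,0,0,32],[23,6.5,0,0,32],[23,6.5,0,0,32],[23,6.5,0,0,32],[23,6.5,0,0,32],[23,6.5,0,0,32],[23,6.5,0,0,32],[23,6.5,0,0,32],[23,6.5,0,0,32],[23,6.5,0,0,32],[23,6.5,0,0,32],[23,6.5,0,0,32],[23,6.5,0,0,32],[23,6.5,0,0,32],[23,6.5,0,0,32],[23,6.5,0,0,32],[23,6.5,0,0,32],[0,0,20,0,32],[0,0,10,0,32],[0,0,0,0,32]]]}}

```text
t: 6.6
tool_pos: [0.6246, 0.2019, 0.0911]
tool_rot: [[0.195, 0.981, -0.006], [0.981, -0.195, -0.002], [-0.003, -0.005, -1.0]]
ft_force: [-0.7, -0.9, -0.1]
grip_width: 0.0387
finger_force: 40.4
```

```bash
python3 - <<'E'
from h import *
go(628.4,201.5,26,-11.3)
p,d=env.camera("top"); cv2.imwrite("pics/t1.png",cv2.resize(p[120:260,140:440,::-1],None,fx=2.6,fy=2.6))
p,d=env.camera("side"); cv2.imwrite("pics/s1.png",cv2.resize(p[90:330,220:460,::-1],None,fx=2.4,fy=2.4))
E
```

```text
t 6.6 at [624.6 201.9  91.1] psi -11.24 w 38.7 j [ 0.31  0.6   0.18  1.16 -0.    2.08]
turn 0.1 shift [ 0.4  3.8 65.1]
```

View pics/s1.png

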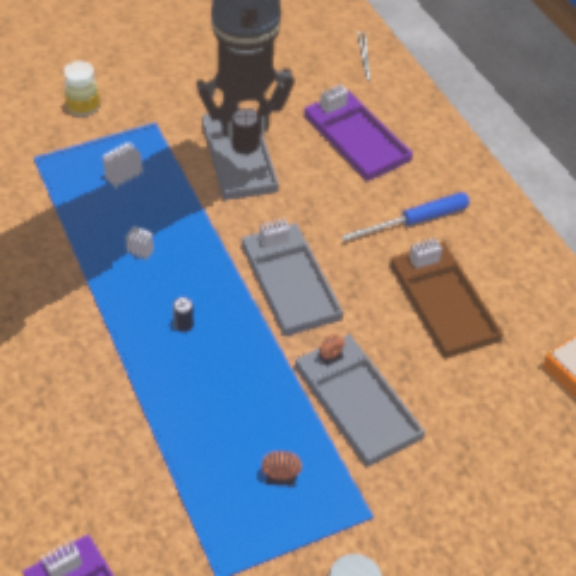

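Side crop: the large cap hangs upright between the fingertips at crop (245,130), above the cap tray. The other parts haven't moved.

Call:
{"api": "step_arm", "payload": {"commands": [[[0,0,15,0,32],[0,0,15,0,32],[0,0,12,0,32],[0,0,8,0,32],[0,0,0,0,32],[0,0,0,0,32]]]}}

```text
t: 7.2
tool_pos: [0.627, 0.2018, 0.0459]
tool_rot: [[0.196, 0.981, 0.0], [0.981, -0.196, 0.0], [0.0, 0.0, -1.0]]
ft_force: [0.4, -0.1, -0.8]
grip_width: 0.0389
finger_force: 40.4
```

```bash
python3 - <<'E'
from h import *
go(628.4,201.5,24.5,-11.3)
E
```

```text
t 7.2 at [627.  201.8  45.9] psi -11.29 w 38.9 j [ 0.31  0.62  0.11  1.05 -0.    2.08]
turn 0.0 shift [ 0.   1.5 21.4]
```

Call:
{"api": "step_arm", "payload": {"commands": [[[0,1.5,8,0,32],[0,0,6,0,32],[0,0,3,0,32],[0,0,2,0,32],[0,0,1.5,0,32],[0,0,0,0,32],[0,0,0,0,32]]]}}

```text
t: 7.78
tool_pos: [0.6284, 0.2018, 0.0249]
tool_rot: [[0.195, 0.981, 0.0], [0.981, -0.195, 0.0], [0.0, 0.0, -1.0]]
ft_force: [-0.3, 0.4, -0.6]
grip_width: 0.0393
finger_force: 40.4
```

Call:
{"api": "step_arm", "payload": {"commands": [[[0,0,0.7,0,32],[0,0,0.5,0,32],[0,0,0,0,32]]]}}

```text
t: 8.03
tool_pos: [0.6286, 0.2018, 0.0242]
tool_rot: [[0.195, 0.981, 0.001], [0.981, -0.195, 0.0], [0.0, 0.001, -1.0]]
ft_force: [-2.4, 0.3, 5.6]
grip_width: 0.039
finger_force: 41.0
```

Contact at 24.2 mm, as expected. Now I'll release, lift and head for the small cap.

Call:
{"api": "step_arm", "payload": {"commands": [[[0,0,0,0,50],[0,0,0,0,50],[0,0,0,0,50],[0,0,0,0,50],[0,0,-5,0,50],[0,0,-15,0,50],[0,0,-25,0,50],[0,0,-25,0,55],[0,0,-20,0,55],[0,0,-10,0,55],[0,0,0,0,55]]]}}

```text
t: 8.95
tool_pos: [0.6296, 0.2022, 0.1262]
tool_rot: [[0.195, 0.981, 0.004], [0.981, -0.195, 0.001], [0.002, 0.003, -1.0]]
ft_force: [0.6, 0.3, -1.2]
grip_width: 0.0549
finger_force: 0.0
```

```bash
python3 - <<'E'
from h import *
go(439.5,-18.5,20,-11.3)
E
```

```text
t 8.95 at [629.6 202.2 126.2] psi -11.27 w 54.9 j [ 0.31  0.58  0.24  1.23 -0.    2.08]
turn 0.0 shift [-253.6 -143.2  106.2]
```

Call:
{"api": "step_arm", "payload": {"commands": [[[-20.6,-11.2,0,0,55],[-21,-12,0,0,55],[-21,-12,0,0,55],[-21,-12,0,0,55],[-21,-12,0,0,55],[-21,-12,0,0,55],[-21,-12,0,0,55],[-21,-12,0,0,55],[-21,-12,0,0,55],[-21,-12,0,0,55],[-22,-12,0,0,55],[-22,-12,0,0,55],[0,0,0,0,55],[0,0,20,0,55],[0,0,15,0,55],[0,0,5,0,55],[0,0,0,0,55]]]}}

```text
t: 10.37
tool_pos: [0.4371, -0.0188, 0.0819]
tool_rot: [[0.195, 0.981, -0.003], [0.981, -0.195, 0.0], [-0.0, -0.003, -1.0]]
ft_force: [0.3, -0.5, 0.6]
grip_width: 0.0551
finger_force: 0.0
```

```bash
python3 - <<'E'
from h import *
go(439.5,-18.5,20,-11.3)
E
```

```text
t 10.37 at [437.1 -18.8  81.9] psi -11.27 w 55.1 j [-0.04  0.18 -0.47  0.93  0.    1.72]
turn 0.0 shift [ 0.7  2.3 61.9]
```

Call:
{"api": "step_arm", "payload": {"commands": [[[0.5,1,15,0,55],[0,0,15,0,55],[0,0,12,0,55],[0,0,10,0,55],[0,0,6,0,55],[0,0,3,0,55],[0,0,0,0,55],[0,0,0,0,18],[0,0,0,0,18],[0,0,0,0,18],[0,0,0,0,18],[0,0,0,0,18],[0,0,0,0,18],[0,0,0,0,18],[0,0,0,0,18]]]}}

```text
t: 11.62
tool_pos: [0.44, -0.0187, 0.0233]
tool_rot: [[0.195, 0.981, 0.001], [0.981, -0.195, 0.0], [0.0, 0.001, -1.0]]
ft_force: [-1.2, 0.3, 5.6]
grip_width: 0.0248
finger_force: 38.9
```

Call:
{"api": "step_arm", "payload": {"commands": [[[0,0,-8,0,18],[0,0,-15,0,18],[0,0,-25,0,18],[0,0,-25,0,18],[0,0,-20,0,18],[0,0,-10,0,18],[0,0,0,0,18]]]}}

```text
t: 12.2
tool_pos: [0.441, -0.0188, 0.1285]
tool_rot: [[0.195, 0.981, 0.004], [0.981, -0.195, -0.0], [0.001, 0.004, -1.0]]
ft_force: [0.3, 0.2, 0.2]
grip_width: 0.0245
finger_force: 39.5
```

```bash
python3 - <<'E'
from h import *
go(640,260.5,26,-11.3)
E
```

```text
t 12.2 at [441.  -18.8 128.5] psi -11.27 w 24.5 j [-0.04  0.14 -0.39  1.04 -0.    1.73]
turn 0.0 shift [312.9 140.5 102.5]
```

Call:
{"api": "step_arm", "payload": {"commands": [[[22,10,0,0,18],[22,10,0,0,18],[22,10,0,0,18],[22,10,0,0,18],[22.5,10,0,0,18],[22.5,10,0,0,18],[22.5,10,0,0,18],[22.5,10,0,0,18],[22.5,10,0,0,18],[22.5,10,0,0,18],[22.5,10,0,0,18],[22.5,10,0,0,18],[22.5,10,0,0,18],[22.5,10,0,0,18],[0,0,0,0,18],[0,0,0,0,18],[0,0,20,0,18],[0,0,25,0,18],[0,0,10,0,18],[0,0,0,0,18]]]}}

```text
t: 13.87
tool_pos: [0.6359, 0.2595, 0.0679]
tool_rot: [[0.196, 0.981, -0.005], [0.981, -0.196, -0.002], [-0.003, -0.004, -1.0]]
ft_force: [-0.1, 0.8, -1.1]
grip_width: 0.0245
finger_force: 39.5
```

```bash
python3 - <<'E'
from h import *
go(640,260.5,25.5,-11.3)
E
```

```text
t 13.87 at [635.9 259.5  67.9] psi -11.3 w 24.5 j [ 0.39  0.67  0.25  1.15 -0.    2.16]
turn -0.0 shift [ 1.7  3.8 42.4]
```

Call:
{"api": "step_arm", "payload": {"commands": [[[0.5,1,10,0,18],[0,0,10,0,18],[0,0,8,0,18],[0,0,6,0,18],[0,0,3,0,18],[0,0,2,0,18],[0,0,0,0,18],[0,0,0,0,18]]]}}

```text
t: 14.53
tool_pos: [0.6392, 0.2613, 0.0319]
tool_rot: [[0.195, 0.981, 0.0], [0.981, -0.195, 0.0], [0.0, 0.0, -1.0]]
ft_force: [0.9, 0.2, 0.0]
grip_width: 0.0251
finger_force: 39.5
```

Call:
{"api": "step_arm", "payload": {"commands": [[[0,0,3,0,18],[0,0,2,0,18],[0,0,1,0,18],[0,0,0.7,0,18],[0,0,0.5,0,18],[0,0,0,0,18],[0,0,0,0,18]]]}}

```text
t: 15.12
tool_pos: [0.6391, 0.2613, 0.0245]
tool_rot: [[0.195, 0.981, 0.0], [0.981, -0.195, 0.0], [0.0, 0.0, -1.0]]
ft_force: [0.8, -0.1, -0.7]
grip_width: 0.0244
finger_force: 39.6
```

Call:
{"api": "step_arm", "payload": {"commands": [[[0,0,0.6,0,18],[0,0,0.6,0,18],[0,0,0,0,18]]]}}

```text
t: 15.37
tool_pos: [0.6392, 0.2613, 0.0243]
tool_rot: [[0.195, 0.981, 0.001], [0.981, -0.195, 0.0], [0.001, 0.001, -1.0]]
ft_force: [-5.6, -1.6, 13.3]
grip_width: 0.0247
finger_force: 41.0
```

Call:
{"api": "step_arm", "payload": {"commands": [[[0,0,0,0,38],[0,0,0,0,38],[0,0,0,0,38],[0,0,-1,0,38],[0,0,-5,0,38],[0,0,-15,0,40],[0,0,-25,0,50],[0,0,-25,0,60],[0,0,-20,0,60],[0,0,-10,0,60],[0,0,0,-4.2,60],[0,0,0,-7,60],[0,0,0,-7,60],[0,0,0,-7,60],[0,0,0,-7,60],[0,0,0,-7,60],[0,0,0,-7,60],[0,0,0,-7,60]]]}}

```text
t: 16.87
tool_pos: [0.6388, 0.2612, 0.1237]
tool_rot: [[-0.673, 0.74, -0.001], [0.74, 0.673, -0.0], [0.0, -0.001, -1.0]]
ft_force: [0.5, -0.4, 0.1]
grip_width: 0.0601
finger_force: 0.0
```

Call:
{"api": "step_arm", "payload": {"commands": [[[0,0,0,-7,60],[0,0,0,-7,60],[0,0,0,-7,60],[0,0,0,-7,60],[0,0,0,-7,60],[0,0,0,-7,60],[0,0,0,-7,60],[0,0,0,-7,60],[0,0,0,-5,60],[0,0,0,0,60]]]}}

```text
t: 17.7
tool_pos: [0.6388, 0.2612, 0.1237]
tool_rot: [[-0.974, -0.228, -0.001], [-0.228, 0.974, -0.0], [0.001, -0.0, -1.0]]
ft_force: [0.7, -0.1, -0.2]
grip_width: 0.0596
finger_force: 0.0
```

```bash
python3 - <<'E'
from h import *
go(458.5,281,21,103)
E
```

```text
t 17.7 at [638.8 261.2 123.7] psi 103.19 w 59.6 j [ 0.39  0.65  0.36  1.28 -0.    0.16]
turn 0.2 shift [171.3  59.9 102.7]
```

Call:
{"api": "step_arm", "payload": {"commands": [[[19,6.7,0,0,60],[19,6.7,0,0,60],[19,6.7,0,0,60],[19,6.7,0,0,60],[19,6.7,0,0,60],[19,6.7,0,0,60],[19,6.7,0,0,60],[19,6.5,0,0,60],[19.3,6.5,0,0,60],[0,0,0,0,60],[0,0,20,0,60],[0,0,20,0,60],[0,0,0,0,60],[0,0,0,0,60]]]}}

```text
t: 18.87
tool_pos: [0.4582, 0.2809, 0.0838]
tool_rot: [[-0.975, -0.222, -0.002], [-0.222, 0.975, -0.001], [0.002, -0.001, -1.0]]
ft_force: [-0.3, 0.3, 0.6]
grip_width: 0.0601
finger_force: 0.0
```

```bash
python3 - <<'E'
from h import *
go(458.5,281,21,103)
p,d=env.camera("top")
a=cv2.resize(p[130:270,170:290,::-1],None,fx=3.2,fy=3.2,interpolation=cv2.INTER_CUBIC)
p,d=env.camera("side"); b=cv2.resize(p[100:240,240:360,::-1],None,fx=3.2,fy=3.2,interpolation=cv2.INTER_CUBIC)
cv2.imwrite("pics/c2.png",np.hstack([a,b]))
E
```

```text
t 18.87 at [458.2 280.9  83.8] psi 102.82 w 60.1 j [ 0.55  0.36 -0.21  1.   -0.    0.33]
turn -0.2 shift [-0.3  0.1 62.8]
```

View pics/c2.png

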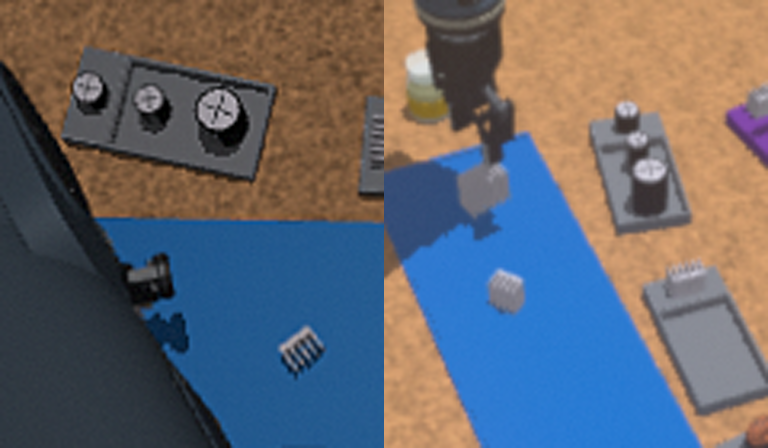

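Both caps stand upright in the cap tray: small at left-crop (150,100), large at (220,108). The fingers straddle the large sink.

Call:
{"api": "step_arm", "payload": {"commands": [[[0,0,15,0,60],[0,0,15,0,60],[0,0,15,0,60],[0,0,10,0,60],[0,0,5,0,60],[0,0,3,0,60],[0,0,0,0,60],[0,0,0,0,22],[0,0,0,0,22],[0,0,0,0,22],[0,0,0,0,22],[0,0,0,0,22],[0,0,0,0,22],[0,0,0,0,22],[0,0,0,0,22]]]}}

```text
t: 20.22
tool_pos: [0.4591, 0.2816, 0.022]
tool_rot: [[-0.975, -0.224, 0.001], [-0.224, 0.975, 0.001], [-0.001, 0.0, -1.0]]
ft_force: [-0.8, -0.1, 6.5]
grip_width: 0.0294
finger_force: 40.3
```

Call:
{"api": "step_arm", "payload": {"commands": [[[0,0,-8,0,22],[0,0,-15,0,22],[0,0,-25,0,22],[0,0,-25,0,22],[0,0,-20,0,22],[0,0,-10,0,22],[0,0,0,5.5,22],[0,0,0,5.5,22],[0,0,0,5.5,22],[0,0,0,0,22]]]}}

```text
t: 21.05
tool_pos: [0.4585, 0.2812, 0.1241]
tool_rot: [[-0.998, 0.067, -0.0], [0.067, 0.998, -0.0], [0.0, -0.0, -1.0]]
ft_force: [-0.6, -0.1, -1.1]
grip_width: 0.0294
finger_force: 39.5
```

```bash
python3 - <<'E'
from h import *
import math
a=math.radians(86.5); print(605.6-26*math.cos(a),-25.4-26*math.sin(a),605.6+31*math.cos(a),-25.4+31*math.sin(a))
go(605.6-26*math.cos(a),-25.4-26*math.sin(a),26,86.5)
E
```

```text
604.0127379720938 -51.35150475896854 607.4925047255806 5.542178751077877
t 21.05 at [458.5 281.2 124.1] psi 86.16 w 29.4 j [ 0.55  0.33 -0.15  1.09 -0.    0.62]
turn -0.3 shift [-165.5 -323.    98.1]
```

Call:
{"api": "step_arm", "payload": {"commands": [[[-10,-20,0,-0.3,22],[-10,-20,0,0,22],[-10,-20,0,0,22],[-10,-20,0,0,22],[-10,-20,0,0,22],[-10,-20,0,0,22],[-10.5,-20,0,0,22],[-10.5,-20,0,0,22],[-10.5,-20,0,0,22],[-10.5,-20,0,0,22],[-10.5,-20,0,0,22],[-10.5,-20,0,0,22],[-10.5,-20,0,0,22],[-10.5,-21,0,0,22],[-11,-21,0,0,22],[-11,-21,0,0,22],[0,0,0,0,22],[0,0,20,0,22],[0,0,20,0,22],[0,0,0,0,22]]]}}

```text
t: 22.72
tool_pos: [0.6036, -0.0505, 0.0806]
tool_rot: [[-0.999, 0.054, -0.005], [0.054, 0.999, 0.001], [0.005, 0.0, -1.0]]
ft_force: [-0.9, -0.6, -1.4]
grip_width: 0.0292
finger_force: 39.7
```

Call:
{"api": "step_arm", "payload": {"commands": [[[0,0,20,0,22],[0,0,15,0,22],[0,0,8,0,22],[0,0,3,0,22],[0,0,0,0,22],[0,0,0,0,22]]]}}

```text
t: 23.22
tool_pos: [0.6063, -0.0507, 0.0391]
tool_rot: [[-0.998, 0.056, 0.001], [0.056, 0.998, -0.0], [-0.001, 0.0, -1.0]]
ft_force: [0.7, -0.5, -0.7]
grip_width: 0.0294
finger_force: 39.7
```

```bash
python3 - <<'E'
from h import *
go(604,-51.4,23,86.5)
E
```

```text
t 23.22 at [606.3 -50.7  39.1] psi 86.77 w 29.4 j [-0.08  0.53 -0.07  0.97  0.   -0.03]
turn 0.3 shift [ 2.2 -0.9 16.1]
```

Call:
{"api": "step_arm", "payload": {"commands": [[[1.5,-0.5,6,0,22],[0,0,4,0,22],[0,0,2,0,22],[0,0,1.5,0,22],[0,0,1,0,22],[0,0,0.6,0,22],[0,0,0,0,22],[0,0,0,0,22]]]}}

```text
t: 23.88
tool_pos: [0.6044, -0.0511, 0.0232]
tool_rot: [[-0.998, 0.057, 0.0], [0.057, 0.998, 0.0], [-0.0, 0.0, -1.0]]
ft_force: [-1.2, -0.2, -0.2]
grip_width: 0.0297
finger_force: 39.8
```

Call:
{"api": "step_arm", "payload": {"commands": [[[0,0,0.6,0,22],[0,0,0.6,0,22],[0,0,0,0,22]]]}}

```text
t: 24.13
tool_pos: [0.6045, -0.0511, 0.023]
tool_rot: [[-0.998, 0.057, 0.001], [0.057, 0.998, -0.0], [-0.001, 0.0, -1.0]]
ft_force: [-7.2, 0.1, 16.5]
grip_width: 0.0291
finger_force: 41.8
```

Call:
{"api": "step_arm", "payload": {"commands": [[[0,0,0,0,40],[0,0,0,0,40],[0,0,0,0,40],[0,0,-1,0,40],[0,0,-5,0,40],[0,0,-15,0,40],[0,0,-25,0,50],[0,0,-25,0,50],[0,0,-20,0,50],[0,0,-10,0,50],[0,0,0,6.5,50],[0,0,0,6.5,50],[0,0,0,6.5,50],[0,0,0,6.5,50],[0,0,0,6.5,50],[0,0,0,6.5,50],[0,0,0,6.5,50],[0,0,0,0,50],[0,0,0,0,50]]]}}

```text
t: 25.72
tool_pos: [0.6042, -0.0511, 0.1226]
tool_rot: [[-0.662, 0.75, -0.001], [0.75, 0.662, 0.0], [0.0, -0.0, -1.0]]
ft_force: [-0.0, -0.8, 0.0]
grip_width: 0.0499
finger_force: 0.0
```

```bash
python3 - <<'E'
from h import *
go(431.5,127.3,15,41)
E
```

```text
t 25.72 at [604.2 -51.1 122.6] psi 41.44 w 49.9 j [-0.08  0.47  0.05  1.15  0.    0.76]
turn 0.4 shift [247.9 -13.3 107.6]
```

Call:
{"api": "step_arm", "payload": {"commands": [[[21,-1,0,0.4,50],[21,-1,0,0,50],[21,-1,0,0,50],[21,-1,0,0,50],[20.5,-1,0,0,50],[20.5,-1,0,0,50],[20.5,-1,0,0,50],[20.5,-1,0,0,50],[20.5,-1,0,0,50],[20.5,-1.3,0,0,50],[20.5,-1.5,0,0,50],[20.4,-1.5,0,0,50],[0,0,10,0,50],[0,0,20,0,50],[0,0,20,0,50],[0,0,0,0,50],[0,0,0,0,50],[0,0,0,0,50]]]}}

```text
t: 27.22
tool_pos: [0.4325, 0.1277, 0.0738]
tool_rot: [[-0.655, 0.756, 0.0], [0.756, 0.655, 0.0], [-0.0, 0.0, -1.0]]
ft_force: [1.2, 0.7, 0.4]
grip_width: 0.0497
finger_force: 0.0
```

```bash
python3 - <<'E'
from h import *
go(431.5,127.3,15,41)
E
```

```text
t 27.22 at [432.5 127.7  73.8] psi 40.92 w 49.7 j [ 0.29  0.21 -0.46  0.91  0.    1.14]
turn -0.1 shift [ 0.3 -1.  58.8]
```

Call:
{"api": "step_arm", "payload": {"commands": [[[0,-0.5,15,0,50],[0,0,15,0,50],[0,0,12,0,50],[0,0,9,0,50],[0,0,5,0,50],[0,0,2.5,0,50],[0,0,0,0,50],[0,0,0,0,14],[0,0,0,0,14],[0,0,0,0,14],[0,0,0,0,14],[0,0,0,0,14],[0,0,0,0,14],[0,0,0,0,14],[0,0,0,0,14]]]}}

```text
t: 28.47
tool_pos: [0.4322, 0.1275, 0.0151]
tool_rot: [[-0.654, 0.757, 0.001], [0.757, 0.654, 0.0], [-0.0, 0.001, -1.0]]
ft_force: [-1.6, 0.0, 5.5]
grip_width: 0.0213
finger_force: 39.4
```

Call:
{"api": "step_arm", "payload": {"commands": [[[0,0,-8,0,14],[0,0,-15,0,14],[0,0,-25,0,14],[0,0,-25,0,14],[0,0,-20,0,14],[0,0,-10,0,14],[0,0,0,6.4,14],[0,0,0,6.4,14],[0,0,0,6.4,14],[0,0,0,6.4,14],[0,0,0,6.4,14],[0,0,0,6.4,14],[0,0,0,6,14],[0,0,0,0,14],[0,0,0,0,14]]]}}

```text
t: 29.72
tool_pos: [0.4318, 0.1273, 0.1179]
tool_rot: [[0.059, 0.998, 0.0], [0.998, -0.059, 0.0], [0.0, 0.0, -1.0]]
ft_force: [0.5, 0.7, -0.1]
grip_width: 0.0208
finger_force: 39.2
```

```bash
python3 - <<'E'
from h import *
go(607.5,7,20,-3.5)
E
```

```text
t 29.72 at [431.8 127.3 117.9] psi -3.38 w 20.8 j [ 0.29  0.17 -0.39  1.02  0.    1.92]
turn 0.1 shift [-109.4  182.8   97.9]
```

Call:
{"api": "step_arm", "payload": {"commands": [[[-9,15.3,0,0,14],[-9,15.3,0,0,14],[-9,15.3,0,0,14],[-9,15.3,0,0,14],[-9,15.3,0,0,14],[-9.2,15.2,0,0,14],[-9.2,15.2,0,0,14],[-9.2,15.2,0,0,14],[-9.2,15.2,0,0,14],[-9.2,15.2,0,0,14],[-9.2,15.2,0,0,14],[-9.2,15.2,0,0,14],[0,0,0,0,14],[0,0,20,0,14],[0,0,25,0,14],[0,0,20,0,14],[0,0,12,0,14],[0,0,0,0,14],[0,0,0,0,14],[0,0,0,0,14]]]}}

```text
t: 31.38
tool_pos: [0.608, 0.0069, 0.0416]
tool_rot: [[0.061, 0.998, 0.001], [0.998, -0.061, 0.0], [0.0, 0.001, -1.0]]
ft_force: [-0.4, -0.2, -0.2]
grip_width: 0.0211
finger_force: 39.4
```

```bash
python3 - <<'E'
from h import *
go(607.5,7,16,-3.5)
E
```

```text
t 31.38 at [608.    6.9  41.6] psi -3.48 w 21.1 j [ 0.01  0.53 -0.07  0.97  0.    1.64]
turn 0.0 shift [ 0.1 -0.5 25.6]
```

Call:
{"api": "step_arm", "payload": {"commands": [[[0,-0.5,8,0,14],[0,0,6,0,14],[0,0,5,0,14],[0,0,3,0,14],[0,0,1.5,0,14],[0,0,1,0,14],[0,0,0,0,14],[0,0,0.7,0,14],[0,0,0,0,14],[0,0,0,0,14]]]}}

```text
t: 32.22
tool_pos: [0.607, 0.0068, 0.0161]
tool_rot: [[0.062, 0.998, 0.0], [0.998, -0.062, -0.0], [0.0, 0.0, -1.0]]
ft_force: [-6.7, -0.0, 14.0]
grip_width: 0.0211
finger_force: 41.3
```

Call:
{"api": "step_arm", "payload": {"commands": [[[0,0,0,0,34],[0,0,0,0,34],[0,0,0,0,34],[0,0,-1,0,34],[0,0,-5,0,34],[0,0,-15,0,34],[0,0,-25,0,34],[0,0,-25,0,50],[0,0,-25,0,50],[0,0,-12,0,50]]]}}

```text
t: 33.05
tool_pos: [0.608, 0.0068, 0.1268]
tool_rot: [[0.062, 0.998, 0.004], [0.998, -0.062, 0.0], [0.0, 0.004, -1.0]]
ft_force: [0.7, -0.5, 0.7]
grip_width: 0.0498
finger_force: 0.0
```

Call:
{"api": "step_arm", "payload": {"commands": [[[0,0,0,-6.5,50],[0,0,0,-6.5,50],[0,0,0,-6.5,50],[0,0,0,-6.5,50],[0,0,0,-6.5,50],[0,0,0,-6.5,50],[0,0,0,-6.5,50],[0,0,0,-6.5,50],[0,0,0,-6.5,50],[0,0,0,-7,50],[0,0,0,0,50],[0,0,0,0,50]]]}}

```text
t: 34.05
tool_pos: [0.607, 0.0068, 0.1235]
tool_rot: [[-0.881, 0.474, 0.0], [0.474, 0.881, -0.0], [-0.0, 0.0, -1.0]]
ft_force: [0.5, -0.1, -0.1]
grip_width: 0.0498
finger_force: 0.0
```

```bash
python3 - <<'E'
from h import *
go(464,-279,21,62)
E
```

```text
t 34.05 at [607.    6.8 123.5] psi 61.71 w 49.8 j [ 0.01  0.47  0.06  1.16 -0.    0.5 ]
turn -0.3 shift [  -7.9 -319.4  102.5]
```

Call:
{"api": "step_arm", "payload": {"commands": [[[-0.5,-20,0,0,50],[-0.5,-20,0,0,50],[-0.5,-20,0,0,50],[-0.5,-20,0,0,50],[-0.5,-20,0,0,50],[-0.5,-20,0,0,50],[-0.5,-20,0,0,50],[-0.5,-20,0,0,50],[-0.5,-20,0,0,50],[-0.5,-20,0,0,50],[-0.5,-20,0,0,50],[-0.5,-20,0,0,50],[-0.5,-20,0,0,50],[-0.5,-20,0,0,50],[-0.5,-20,0,0,50],[-0.5,-19.4,0,0,50],[0,0,15,0,50],[0,0,15,0,50],[0,0,0,0,50],[0,0,0,0,50]]]}}

```text
t: 35.72
tool_pos: [0.4633, -0.2786, 0.0931]
tool_rot: [[-0.881, 0.473, -0.001], [0.473, 0.881, 0.001], [0.001, 0.0, -1.0]]
ft_force: [-0.4, 0.1, 0.9]
grip_width: 0.0501
finger_force: 0.0
```

```bash
python3 - <<'E'
from h import *
go(464,-279,21,62)
p,d=env.camera("top")
a=cv2.resize(p[150:270,260:440,::-1],None,fx=2.2,fy=2.2,interpolation=cv2.INTER_CUBIC)
p,d=env.camera("side"); b=cv2.resize(p[180:300,290:420,::-1],None,fx=2.2,fy=2.2,interpolation=cv2.INTER_CUBIC)
cv2.imwrite("pics/c3.png",np.hstack([a,b]))
E
```

```text
t 35.72 at [ 463.3 -278.6   93.1] psi 61.76 w 50.1 j [-0.54  0.36 -0.19  1.02  0.   -0.05]
turn -0.2 shift [-0.8 -0.  72.1]
```

View pics/c3.png

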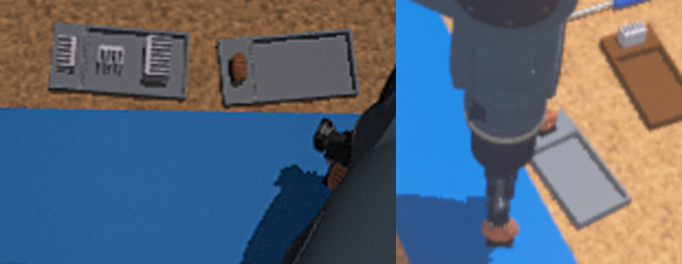

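Both sinks stand upright in the sink tray, at left-crop (110,60) and (158,60). The fingers straddle the choke.

Call:
{"api": "step_arm", "payload": {"commands": [[[0,0,18,0,50],[0,0,18,0,50],[0,0,15,0,50],[0,0,12,0,50],[0,0,6,0,50],[0,0,3,0,50],[0,0,0,0,50],[0,0,0,0,12],[0,0,0,0,12],[0,0,0,0,12],[0,0,0,0,12],[0,0,0,0,12],[0,0,0,0,12],[0,0,0,0,12],[0,0,0,0,12]]]}}

```text
t: 37.07
tool_pos: [0.4643, -0.2792, 0.0221]
tool_rot: [[-0.882, 0.471, 0.001], [0.471, 0.882, -0.001], [-0.002, -0.0, -1.0]]
ft_force: [-0.4, 0.5, 5.6]
grip_width: 0.0195
finger_force: 39.6
```

Call:
{"api": "step_arm", "payload": {"commands": [[[0,0,-8,0,12],[0,0,-15,0,12],[0,0,-25,0,12],[0,0,-25,0,12],[0,0,-20,0,12],[0,0,-10,0,12],[0,0,0,7,12],[0,0,0,7,12],[0,0,0,7,12],[0,0,0,7,12],[0,0,0,7,12],[0,0,0,7,12],[0,0,0,7,12],[0,0,0,6.7,12],[0,0,0,0,12],[0,0,0,0,12]]]}}

```text
t: 38.4
tool_pos: [0.4636, -0.2787, 0.1241]
tool_rot: [[-0.112, 0.994, -0.0], [0.994, 0.112, 0.0], [0.0, -0.0, -1.0]]
ft_force: [1.1, -0.6, -1.4]
grip_width: 0.0195
finger_force: 39.1
```

```bash
python3 - <<'E'
from h import *
go(604.6,-238.7,24,6)
E
```

```text
t 38.4 at [ 463.6 -278.7  124.1] psi 6.45 w 19.5 j [-0.54  0.34 -0.14  1.09  0.    0.92]
turn 0.4 shift [ 25.1 144.4 100.1]
```

Call:
{"api": "step_arm", "payload": {"commands": [[[2.5,14.4,0,0.4,12],[2.5,14.4,0,0,12],[2.5,14.4,0,0,12],[2.5,14.4,0,0,12],[2.5,14.4,0,0,12],[2.5,14.4,0,0,12],[2.5,14.4,0,0,12],[2.5,14.4,0,0,12],[2.5,14.4,0,0,12],[2.5,14.4,0,0,12],[0,0,0,0,12],[0,0,20,0,12],[0,0,25,0,12],[0,0,20,0,12],[0,0,12,0,12],[0,0,0,0,12],[0,0,0,0,12]]]}}

```text
t: 39.82
tool_pos: [0.6037, -0.2392, 0.0471]
tool_rot: [[-0.104, 0.995, -0.001], [0.995, 0.104, 0.0], [0.001, -0.001, -1.0]]
ft_force: [-0.4, -0.0, -0.6]
grip_width: 0.0195
finger_force: 39.4
```

```bash
python3 - <<'E'
from h import *
go(604.6,-238.7,23,6)
E
```

```text
t 39.82 at [ 603.7 -239.2   47.1] psi 5.96 w 19.5 j [-0.38  0.61  0.08  1.04 -0.    1.09]
turn -0.0 shift [ 0.4  0.9 24.1]
```

Call:
{"api": "step_arm", "payload": {"commands": [[[0,0.5,8,0,12],[0,0,6,0,12],[0,0,4,0,12],[0,0,2,0,12],[0,0,1.5,0,12],[0,0,1,0,12],[0,0,0,0,12],[0,0,0.8,0,12],[0,0,0.5,0,12],[0,0,0,0,12],[0,0,0,0,12]]]}}

```text
t: 40.73
tool_pos: [0.6049, -0.2392, 0.0235]
tool_rot: [[-0.102, 0.995, 0.0], [0.995, 0.102, -0.0], [-0.0, 0.0, -1.0]]
ft_force: [-0.2, -0.4, -0.7]
grip_width: 0.0194
finger_force: 39.4
```

Call:
{"api": "step_arm", "payload": {"commands": [[[0,0,0.6,0,12],[0,0,0.6,0,12],[0,0,0,0,12]]]}}

```text
t: 40.98
tool_pos: [0.6051, -0.2392, 0.0231]
tool_rot: [[-0.102, 0.995, 0.001], [0.995, 0.102, -0.0], [-0.0, 0.001, -1.0]]
ft_force: [-5.1, 1.7, 11.6]
grip_width: 0.0193
finger_force: 41.1
```

Contact. I'll release and back off well clear of everything.

Call:
{"api": "step_arm", "payload": {"commands": [[[0,0,0,0,34],[0,0,0,0,34],[0,0,0,0,34],[0,0,-1,0,34],[0,0,-5,0,34],[0,0,-15,0,34],[0,0,-25,0,34],[0,0,-25,0,50],[0,0,-25,0,50],[0,0,-25,0,50],[0,0,-25,0,50],[-20,-10,-10,0,50],[-20,-20,0,0,50],[-20,-20,0,0,50],[-20,-20,0,0,50],[-20,-20,0,0,50],[-20,-20,0,0,50],[-10,-10,0,0,50],[0,0,0,0,50],[0,0,0,0,50]]]}}

```text
t: 42.65
tool_pos: [0.4986, -0.3809, 0.1785]
tool_rot: [[-0.1, 0.995, 0.0], [0.995, 0.1, 0.0], [0.0, 0.0, -1.0]]
ft_force: [0.0, 1.0, 0.6]
grip_width: 0.0501
finger_force: 0.0
```

```bash
python3 - <<'E'
from h import *
for n,s in(("top",np.s_[130:270,120:500]),("side",np.s_[100:350,220:460])):
    p,d=env.camera(n); print(n)
    for b in blobs(n,d): print(*b)
    cv2.imwrite(f"pics/{n}9.png",cv2.resize(p[s][:,:,::-1],None,fx=2.1,fy=2.1,interpolation=cv2.INTER_CUBIC))
E
```

```text
top
[209.6 160.6] 628 45.0 [649.4 313.7] [649.7 313.9] [30.1 26.8] 39.9
[217.  162.2] 100 52.6 [638.9 261.2] [638.8 261.7] [23.4 23.3] 50.0
[238.8 165.9] 230 63.8 [627.3 200. ] [627.5 199.6] [37.6 39. ] 69.7
[293.6 176.1] 537 43.5 [607.9  58.8] [609.   59.4] [21.6 37.6] 84.2
[331.8 173.5] 289 50.5 [604.6 -51.7] [605.1 -53.3] [29.9 49.3] 86.6
[373.2 180.8] 558 46.8 [ 591.7 -151.8] [ 593.  -152.2] [32.5 13.4] 5.4
[418.2 183.4] 80 21.9 [ 592.5 -294.9] [ 599.1 -298.3] [42.3 95.8] 65.1
[310.  173.9] 65 44.1 [609.6   5.3] [606.7   4.3] [19.7 29.8] 1.0
[400.  177.4] 141 55.9 [ 603.5 -239.3] [ 604.3 -239.3] [18.2 34.9] 10.6
[224.  179.4] 35 22.5 [594.2 242.1] [594.1 242.7] [63.5  3.6] 79.2
[339.3 189. ] 53 21.4 [572.5 -75.3] [570.6 -75.4] [35.4 65.4] 39.5
[462.4 216.6] 27 26.0 [ 500.3 -417. ] [ 500.4 -416.6] [ 6.3 35.1] 54.1
[147.5 228.2] 258 77.8 [453.7 440.8] [454.1 438.9] [43.2 21.8] 0.6
side
[337.4 200.8] 523 45.5 [597.5 -11.4] [600.9   4.4] [142.1  35.5] 84.2
[350.4 242.7] 133 21.9 [ 563.9 -157.6] [ 566.9 -167.5] [34.8 69.9] 4.3
[390.2 271.3] 39 21.0 [ 628.2 -295.4] [ 625.8 -297.1] [55.7 20.3] 28.0
[371.9 278.1] 23 19.7 [ 568.2 -294.7] [ 567.6 -293.6] [13.9 28.9] 27.7
[366.7 329.1] 299 24.8 [ 482.9 -430.2] [ 483.7 -427.4] [44.4 59.9] 89.0
[285.3 360.5] 13 22.8 [ 252.  -424.6] [ 252.4 -424.5] [19.8  4.8] 90.0
```

View pics/top9.png

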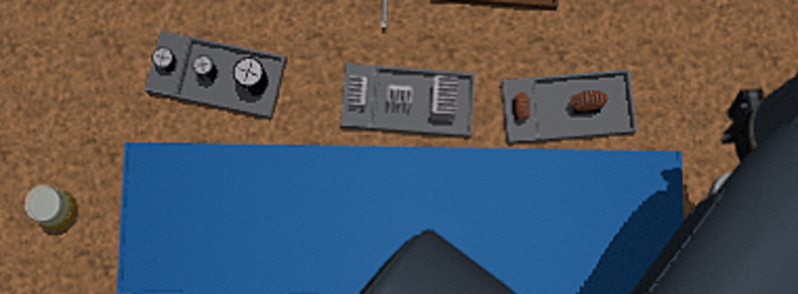

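View pics/side9.png

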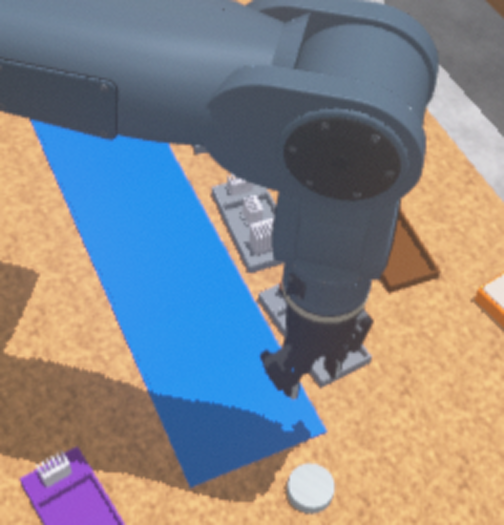

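All five parts stand in their trays. Top crop: caps at (203,65) and (248,72), sinks at (399,97) and (446,95), choke at (588,101). Their tops measure at upright height, and the jar and tin haven't moved.

```bash
python3 -c "
from bench import env
print(env.finish_job())"
```

```text
the job is handed in; nothing more can be done
None
```

I sorted all five parts into their matching grey trays, left the jar and tin where they were, and handed the job in at about 43 s; final pictures showed every part upright, but no verdict came back.

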